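# Brush out a printed beaker and lay the tools in their trays

### The job

Scrub out the white printed beaker on the drain plate: with the long brush, go down to the bottom of the beaker and back up until the bristles start to come out of its mouth, three times over, leaving the beaker standing where it is. Then lower the brush into the blue-lined tray and let it lie flat, and after that lower the scraper into the yellow-lined tray likewise, each with its working end (bristles, blade) between the side walls at the end away from the robot. Do not drop the tools into the trays, and leave the other parts, the bottle and the jar alone.

Things in the scene. Friction and masses are not known exactly. Their poses are not given: they have to be found in the camera images.
- brush: bottle brush 190 mm long, 0.12 kg, lying flat on a mat, bristles away from the robot; origin under its middle, x towards the bristles, z up as it lies. Blue flat-sided handle 20 mm wide, 28 mm high (x -95 to -15 mm, z 0 to 28 mm); steel shaft 10 mm thick; round blue and white bristle head 36 mm across (x 45 to 95 mm), its axis 18 mm above the underside
- brush_grip (a point): middle of the brush handle, 50 mm behind the brush's origin, 14 mm above its underside; 145 mm from the bristle end. The flat sides can be pinched at a slant: gripper leaning 45 degrees over the handle end of the lying brush leans 45 degrees again, the other way, when the brush points straight down
- brush_tip (a point): centre of the free end face of the bristle head
- beaker: white printed beaker standing loose on the drain plate, open at the top, 72 mm across, 115 mm high, bore 64 mm, wall 4 mm, base 5 mm, 0.3 kg; origin under its centre, z up
- beaker_floor (a point): centre of the beaker's inner floor (25 mm above the table)
- beaker_rim (a point): centre of the beaker's mouth, at rim height
- plate: drain plate: perforated metal on a beige tub, 196 x 146 mm, top 20 mm above the table, fixed; origin under its centre
- scraper: scraper with wooden handle and flat steel blade, 190 mm long, 0.14 kg, lying flat on the mat, blade away from the robot; origin under its middle, x towards the blade, z up. Handle 95 mm long, 22 mm wide, 20 mm high (x -95 to 0 mm); blade 80 x 50 x 4 mm (x 15 to 95 mm), flat on the underside
- scraper_grip (a point): middle of the scraper's handle, 45 mm behind its origin, 10 mm above its underside
- scraper_tip (a point): middle of the blade's free edge, 2 mm above the underside
- brush_tray: white tray with blue liner, for the brush, fixed; origin under its centre, x along it to the far end. 224 x 82 mm, floor plate 4 mm thick; 4 mm walls 16 mm high above the floor: end walls 216 mm apart inside, and side walls 56 mm apart inside along the far 80 mm only, for the bristles; open sides where the handle lies, for the fingers
- brush_tray_floor (a point): centre of the blue-lined tray's floor (top face, 8 mm above the table); axes as the tray
- scraper_tray: white tray with yellow liner, for the scraper, fixed; origin under its centre, x along it to the far end. 224 x 82 mm, floor plate 4 mm thick; 4 mm walls 16 mm high above the floor: end walls 216 mm apart inside, and side walls 70 mm apart inside along the far 80 mm only, for the blade; open sides where the handle lies, for the fingers
- scraper_tray_floor (a point): centre of the yellow-lined tray's floor (top face, 8 mm above the table); axes as the tray
- ring_part: bystander: white printed ring, 60 mm across, 24 mm high, on the near side of the drain plate; origin under its centre
- bracket_part: bystander: white printed L-shaped bracket, about 50 x 50 mm, 22 mm high, on the near side of the drain plate; origin under its centre
- rinse_bottle: bystander: white bottle with orange cap, 72 mm across, 170 mm high, beyond the drain plate; origin under its centre
- resin_jar: bystander: amber jar with black lid, 68 mm across, 85 mm high, beyond the drain plate; origin under its centre
Mind the look-alikes: they are no part of the job. What is shaped like the brush but brown or green is not meant.

How it is judged:
By the outcome, as a careful person would: the job done as asked, in the order asked, and still so for the second after the job is handed in, with the robot touching nothing.
It also fails if it takes over 72 s, if anything falls off the work surface, if the arm or the gripper's body presses on something with over 40 N, if the wrist force passes 120 N, or if a joint passes its speed limit or range.

### The arm

A 7-joint arm with a two-finger parallel gripper is mounted at the origin on the work surface. World frame = base frame: x ahead of the robot, y to its left, z up, the work surface at z = 0. Lengths are in m, angles in rad, forces in N, time in s.
With the tool pointing down it reaches from about 0.4 to 0.875 m from the base axis. Payload 6.5 kg.
Tool frame: the origin (TCP) lies midway between the tips of the shut fingers; the grasp point (between the pads) lies 19 mm behind it; z points along the fingers, y is the line along which they close (so a half turn about z gives the same grasp; the last joint's range is limited). The gripper opens to 88 mm and grips with 3 to 60 N. Pads are 18 mm wide; open, the fingers measure 123 mm over their backs; the gripper's body (75 mm by 187 mm) begins 45 mm behind the grasp point.
Start: joints at [1.244, 0.536, -0.004, 1.538, 0.003, 1.067, -0.071], TCP at [0.168, -0.628, 0.239] pointing down, gripper open.
Joint ranges: [-2.7, 2.7], [-0.37, 2.16], [-1.27, 1.26], [0.24, 2.4], [-1.31, 4.45], [0.19, 1.91], [-2.76, 2.76]. Speed limits (rad/s): [2.39, 2.39, 3.14, 3.14, 3.14, 3.14, 3.14].

### API

Orientations are given as a rotation vector (axis times angle).
In Python, from rig import manip gives the robot as it stands. Calls block until the motion is done:
- manip.reach(position, orientation): joint-space move of the TCP to a pose.
- manip.move_linear(position, rot=None, feed=0.15, threshold=None): straight line of the TCP; rot=None keeps the orientation; feed is the mean speed in m/s. With threshold (N) it stops when the force on the tool has changed by that much, and returns True; else False.
- manip.move_joints(angles): joint-space move.
- manip.gripper_to(opening, f_grip=None): finger opening in m; f_grip is the grip in N (None keeps the last); returns when the fingers have stopped.
- manip.dwell(seconds).
- manip.inverse_kinematics(position, orientation): joint angles nearest the present ones, or None.
- manip.read_camera(name): name is "side" or "top" or "wrist"; returns the picture (480x640x3 uint8, red, green, blue); there is no depth.
- manip.get_calibration(name): a dict with "fx", "fy", "cx", "cy" (pixels), "extrinsics" (4x4, takes a point from camera to world coordinates); the wrist camera has in their place "hand_eye" (4x4, takes a point from camera to tool coordinates, whose origin is the TCP and whose axes are the flange's). Camera axes: x right, y up, looking along -z (the intrinsics and any distortion apply to the point x, -y, -z); pixel columns grow to the right and rows downward; lengths in m; the calibration is good to about 2 mm. A picture is of the moment at which its call begins: read the wrist's pose just before it. get_calibration takes no time and is no camera call.
A pose or a line that the arm cannot do raises manip.IKError and nothing moves.
- manip.finish_job(): hands the job in; it is judged then, once.
Trained networks look in the newest picture that a camera, given by its name, has taken for a name from the list of things; names that differ only in an ending like _2 or _b are one class to them, and where a whole thing is asked for, a point or a joint stands for the part that bears it (a point fixed in the world has none). Each returns a list of dicts, best first, with "score" (0 to 1); they miss things now and then, are a little off and sometimes report something else, mostly with a low value. They report only what shows in the picture. A call takes as long as a camera call. They do not tell look-alikes from the thing itself.
- manip.boxes_of(camera, name): "box" ([centre column, centre row, width, height] in pixels, round what is visible of it).
- manip.outline_of(camera, name): "mask" (480x640 bool, what is visible of it) and "box" ([centre column, centre row, width, height] in pixels, round what is visible of it).
- manip.mark_of(camera, name): "centre" ([column, row] in pixels: a listed point, or the origin of a listed thing).
Readings, each from a call of its own:
- manip.current_t(): time.
- manip.current_joint_positions(): joint angles.
- manip.current_joint_velocities(): joint speeds.
- manip.current_tau(): joint torques, N m.
- manip.current_ee_pos(): TCP position.
- manip.current_eef_rot(): TCP orientation.
- manip.current_wrist_force(): force on the tool from outside, world axes, zero at the start.
- manip.current_ft_torque(): the same for the moment, N m.
- manip.current_width(): finger opening in m.
- manip.current_finger_force(): force on a finger pad.
Only numpy, scipy, OpenCV 4.12 (cv2) and the standard library are available. Lean on these libraries where they do the work, as an engineer would, in place of code of your own. Each camera call takes 0.05 s, during which the arm holds its last target. There are 200 camera calls.

## Working session

There is one attempt and no reset: what is moved stays moved. The work goes in short steps, each a Python script; the robot and the scene stay as the last script left them, time stands still between calls to the robot, and variables do not carry over. Pictures are saved under pics/ and viewed, at most 10 in all, crops included, and the job is handed in when it is done.

```bash
ls; mkdir -p pics
python3 - <<'E'
from rig import manip
import cv2, numpy as np
ims=[]
for c in ["side","top","wrist"]:
    im=manip.read_camera(c); cv2.imwrite(f"pics/{c}0.png",im[:,:,::-1])
    k=manip.get_calibration(c); print(c,{a:(np.round(b,3).tolist()) for a,b in k.items()})
    for n in ["brush_grip","brush_tip","beaker_rim","beaker_floor","scraper_grip","scraper_tip","brush_tray_floor","scraper_tray_floor","plate","rinse_bottle","resin_jar"]:
        if c=="wrist" : continue
        print(n,[(np.round(d["centre"],1).tolist(),round(d["score"],2)) for d in manip.mark_of(c,n)])
print(manip.current_t(), manip.current_eef_rot(), manip.current_ee_pos())
E
```

```text
pics
side {'fx': 502.699, 'fy': 502.699, 'cx': 317.545, 'cy': 239.077, 'extrinsics': [[0.906, 0.283, -0.313, 0.248], [-0.422, 0.634, -0.648, -0.779], [0.015, 0.72, 0.694, 0.825], [0.0, 0.0, 0.0, 1.0]]}
brush_grip [([454.0, 443.7], 0.9), ([276.9, 430.0], 0.86), ([351.6, 358.9], 0.72), ([228.6, 305.4], 0.61), ([405.7, 253.1], 0.45)]
brush_tip [([434.5, 361.4], 0.62), ([223.8, 368.4], 0.59), ([255.5, 152.3], 0.33)]
beaker_rim [([325.2, 189.2], 0.57), ([268.2, 176.1], 0.37)]
beaker_floor [([319.4, 233.0], 0.64), ([317.7, 226.4], 0.57)]
scraper_grip [([356.8, 312.8], 0.59)]
scraper_tip []
brush_tray_floor []
scraper_tray_floor [([254.7, 156.4], 0.75)]
plate [([311.2, 250.4], 0.75)]
rinse_bottle [([406.2, 252.6], 0.7), ([323.3, 188.6], 0.49)]
resin_jar [([349.3, 180.5], 0.95)]
top {'fx': 577.316, 'fy': 577.316, 'cx': 318.068, 'cy': 239.68, 'extrinsics': [[0.029, 0.98, -0.195, 0.326], [-1.0, 0.026, -0.016, -0.124], [-0.01, 0.196, 0.981, 1.35], [0.0, 0.0, 0.0, 1.0]]}
brush_grip [([419.4, 266.4], 0.92), ([508.7, 236.8], 0.85), ([451.8, 343.2], 0.74), ([325.1, 335.1], 0.68), ([289.9, 242.1], 0.38)]
brush_tip [([519.9, 301.1], 0.93), ([448.8, 218.4], 0.79), ([383.5, 359.8], 0.71), ([497.8, 398.9], 0.64)]
beaker_rim [([273.3, 211.2], 0.74)]
beaker_floor [([274.7, 222.9], 0.71), ([304.6, 264.2], 0.27), ([380.9, 242.2], 0.19)]
scraper_grip [([379.6, 242.9], 0.93), ([306.3, 265.3], 0.52)]
scraper_tip [([400.0, 192.0], 0.66), ([389.6, 228.5], 0.2)]
brush_tray_floor [([163.2, 228.6], 0.83)]
scraper_tray_floor [([122.3, 235.9], 0.63)]
plate [([289.0, 242.1], 0.73)]
rinse_bottle [([330.8, 162.9], 0.93)]
resin_jar [([220.2, 158.2], 0.77), ([280.0, 222.6], 0.2)]
wrist {'fx': 374.788, 'fy': 374.788, 'cx': 321.03, 'cy': 236.184, 'hand_eye': [[-0.001, 0.962, 0.272, 0.071], [1.0, 0.0, 0.0, 0.001], [0.0, 0.272, -0.962, -0.145], [0.0, 0.0, 0.0, 1.0]]}
1.25 [ 3.11487441e+00  4.08683175e-01 -8.88948332e-05] [ 0.16760713 -0.62802166  0.23870866]
```

View pics/top0.png

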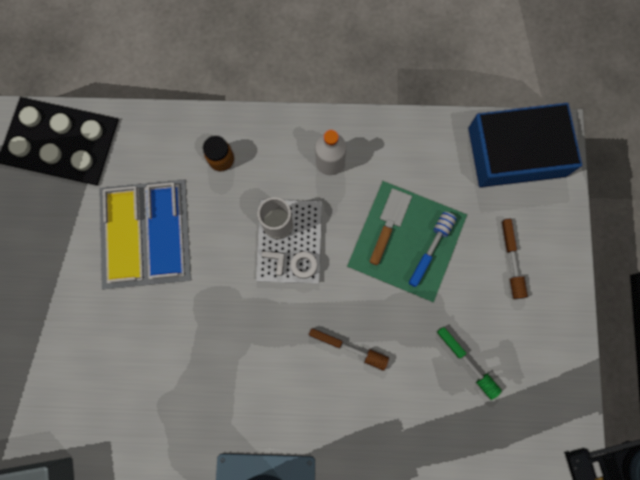

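View pics/side0.png

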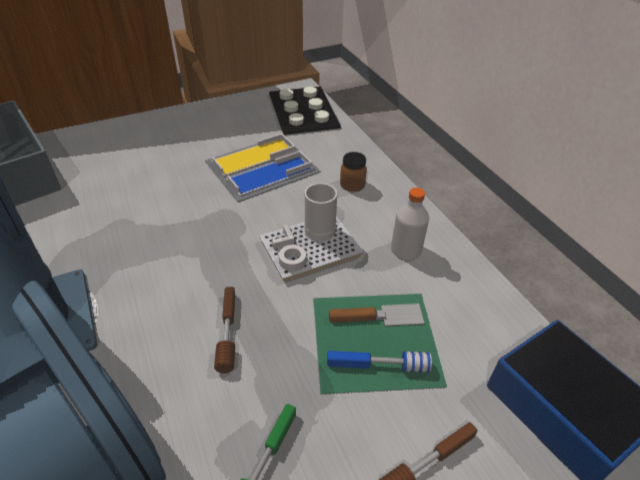

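Candidates for the brush in the top view: brown (348,348), brown (514,258), green (468,362) and blue, with its handle at (421,268) and bristles at (446,222). I choose the blue one on the green mat. The beaker is at (274,215), the blue tray at (165,230), the yellow tray at (122,236) and the scraper at (390,228).

```bash
cat > h.py <<'E'
from rig import manip
import cv2, numpy as np
from scipy.spatial.transform import Rotation as R
def cam(c):
    k=manip.get_calibration(c)
    if "extrinsics" in k: T=np.array(k["extrinsics"])
    else:
        W=np.eye(4); W[:3,:3]=R.from_rotvec(manip.current_eef_rot()).as_matrix(); W[:3,3]=manip.current_ee_pos()
        T=W@np.array(k["hand_eye"])
    return k,T
def ray(c,px):
    k,T=c; d=np.array([(px[0]-k["cx"])/k["fx"],-(px[1]-k["cy"])/k["fy"],-1])
    return T[:3,3],T[:3,:3]@d
def at_z(c,px,z):
    o,d=ray(c,px); return o+d*(z-o[2])/d[2]
def proj(c,P):
    k,T=c; p=T[:3,:3].T@(np.asarray(P)-T[:3,3]); return np.array([k["cx"]-k["fx"]*p[0]/p[2],k["cy"]+k["fy"]*p[1]/p[2]])
def tri(c1,p1,c2,p2):
    o1,d1=ray(c1,p1);o2,d2=ray(c2,p2); A=np.c_[d1,-d2]; s=np.linalg.lstsq(A,o2-o1,rcond=None)[0]
    a,b=o1+s[0]*d1,o2+s[1]*d2; return (a+b)/2,np.linalg.norm(a-b)
def rot(yaw,lean,roll=0):
    """tool z = outward along yaw, lean from vertical; closing axis horizontal, roll about tool z"""
    h=np.array([np.cos(yaw),np.sin(yaw),0]); z=np.array([0,0,1.])
    a=np.sin(lean)*h-np.cos(lean)*z; y=np.cross(z,h); x=np.cross(y,a)
    return (R.from_matrix(np.c_[x,y,a])*R.from_euler('z',roll)).as_rotvec()
E
python3 - <<'E'
from h import *
t,s=cam("top"),cam("side")
f=lambda v:np.round(v,4).tolist()
print("grip",f(tri(t,(419.4,266.4),s,(351.6,358.9))[0]),f(at_z(t,(419.4,266.4),.016)),f(at_z(s,(351.6,358.9),.016)))
print("tip",f(tri(t,(448.8,218.4),s,(434.5,361.4))[0]),f(at_z(t,(448.8,218.4),.02)),f(at_z(s,(434.5,361.4),.02)))
print("rim",f(tri(t,(273.3,211.2),s,(325.2,189.2))[0]),f(at_z(t,(273.3,211.2),.135)),f(at_z(s,(325.2,189.2),.135)))
print("bfloor",f(at_z(t,(274.7,222.9),.025)),f(at_z(s,(319.4,233),.025)))
print("sgrip",f(tri(t,(379.6,242.9),s,(356.8,312.8))[0]),f(at_z(t,(379.6,242.9),.012)),"stip",f(at_z(t,(400,192),.004)))
print("btray",f(at_z(t,(163.2,228.6),.008)),"stray",f(at_z(t,(122.3,235.9),.008)),f(at_z(s,(254.7,156.4),.008)))
print("bottle",f(at_z(t,(330.8,162.9),0)),"jar",f(at_z(t,(220.2,158.2),0)),"plate",f(at_z(t,(289,242.1),0)))
g=at_z(t,(419.4,266.4),.016);ti=at_z(t,(448.8,218.4),.02);yaw=np.arctan2(*(ti-g)[1::-1]);print("yaw",yaw,np.linalg.norm(ti-g))
b=at_z(t,(273.3,211.2),.135)
for lean in np.radians([35,40,45]):
  for roll in (0,np.pi):
    q=manip.inverse_kinematics(g+[0,0,.01],rot(yaw,lean,roll)); print("pick",lean,roll,None if q is None else f(q))
  by=np.arctan2(b[1],b[0])
  for dy in (-.5,0,.5):
   for roll in (0,np.pi):
    for z in (.16,.25,.33):
     q=manip.inverse_kinematics([b[0],b[1],z],rot(by+dy,np.pi/2-lean,roll)); print("bk",lean,dy,roll,z,None if q is None else f(q))
print(manip.current_t())
im=cv2.imread("pics/top0.png")[170:310,340:540]; cv2.imwrite("pics/crop.png",cv2.resize(im,None,fx=4,fy=4,interpolation=2))
E
```

```text
grip [0.5354, -0.3404, 0.0145] [0.5348, -0.3401, 0.016] [0.5351, -0.3413, 0.016]
tip [0.6582, -0.4121, 0.0258] [0.6506, -0.4093, 0.02] [0.671, -0.4117, 0.02]
rim [0.6316, -0.0074, 0.143] [0.6286, -0.0052, 0.135] [0.6415, 0.0014, 0.135]
bfloor [0.6277, 0.001, 0.025] [0.6214, -0.016, 0.025]
sgrip [0.5921, -0.2484, 0.0135] [0.5889, -0.2474, 0.012] stip [0.7169, -0.2962, 0.004]
btray [0.6105, 0.2681, 0.008] stray [0.5901, 0.3643, 0.008] [0.5966, 0.359, 0.008]
bottle [0.7876, -0.1275, 0.0] jar [0.7928, 0.1445, 0.0] plate [0.5874, -0.0328, 0.0]
yaw -0.5386465892049821 0.13497358716951866
pick 0.6108652381980153 0 [1.3177, 1.1021, -1.079, 2.1262, 2.1579, 0.8336, -0.1075]
pick 0.6108652381980153 3.141592653589793 [0.92, 0.7951, -0.535, 2.1454, 2.4175, 0.4778, 2.4476]
bk 0.6108652381980153 -0.5 0 0.16 [-0.1369, 0.5947, -0.3317, 2.24, 1.9777, 0.95, -1.1063]
bk 0.6108652381980153 -0.5 0 0.25 [0.2746, 0.4976, -0.8247, 2.1964, 1.8094, 1.0525, -0.7655]
bk 0.6108652381980153 -0.5 0 0.33 [0.4549, 0.3732, -1.0156, 2.1332, 1.6338, 1.0154, -0.538]
bk 0.6108652381980153 -0.5 3.141592653589793 0.16 [-0.4
[... 4396 characters left out ...]
3, 0.2711, -0.3565, 2.2266, 2.2273, 0.2095, 2.4414]
bk 0.7853981633974483 0 3.141592653589793 0.33 [0.5624, 0.1661, -0.7188, 2.1345, 1.1275, 0.209, -2.7238]
bk 0.7853981633974483 0.5 0 0.16 [0.6282, 0.563, -0.5629, 2.161, 4.1338, 0.2385, -1.8903]
bk 0.7853981633974483 0.5 0 0.25 None
bk 0.7853981633974483 0.5 0 0.33 [1.0365, 0.341, -1.0245, 2.0303, -0.4968, 0.2997, 2.6314]
bk 0.7853981633974483 0.5 3.141592653589793 0.16 [0.6282, 0.563, -0.5629, 2.161, 4.1338, 0.2385, 1.2513]
bk 0.7853981633974483 0.5 3.141592653589793 0.25 [0.7426, 0.397, -0.6874, 2.1131, -1.253, 0.2184, 0.2752]
bk 0.7853981633974483 0.5 3.141592653589793 0.33 [0.7533, 0.2463, -0.6702, 2.0422, -0.8787, 0.3744, -0.1846]
1.25
```

View pics/crop.png

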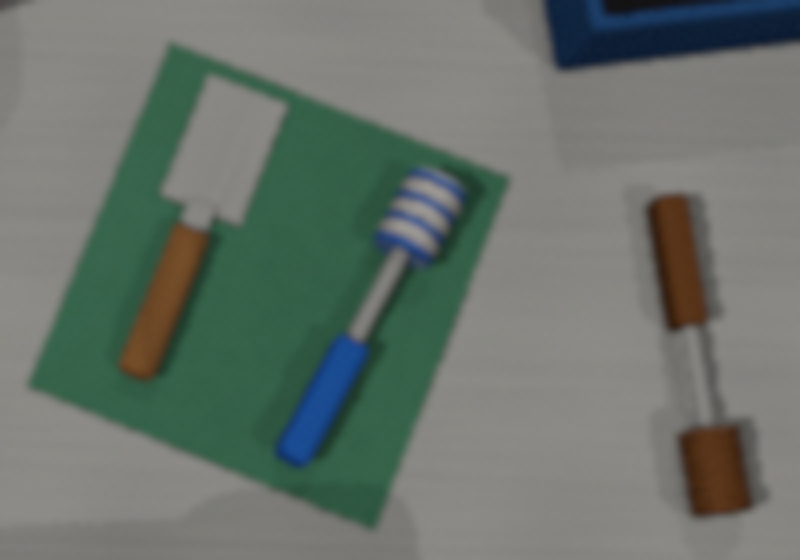

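The crop confirms it: the blue handle is at about (421,270), the blue/white bristles at about (446,222), and the scraper lies to its left on the mat. Next comes a short wrist-camera tour for precision.

```bash
cat > tour.py <<'E'
from h import *
import json,pickle
out={}
spots={"mat":([.60,-.32,.30],-.45,["brush_grip","brush_tip","brush","scraper_grip","scraper_tip","scraper"]),
"beaker":([.60,-.01,.36],0,["beaker_rim","beaker_floor","beaker"]),
"trays":([.60,.315,.30],0,["brush_tray_floor","scraper_tray_floor"])}
for n,(p,yaw,names) in spots.items():
    q0=np.array(manip.current_joint_positions())
    best=min(((np.abs(np.array(q)-q0).max(),r) for r in (0,np.pi/2,np.pi,-np.pi/2) for q in [manip.inverse_kinematics(p,rot(yaw,0,r))] if q is not None))
    print(n,best); manip.reach(p,rot(yaw,0,best[1]))
    c=cam("wrist"); im=manip.read_camera("wrist"); cv2.imwrite(f"pics/w_{n}.png",im[:,:,::-1])
    d={k:[(np.round(e["centre"],1).tolist(),round(e["score"],2)) for e in manip.mark_of("wrist",k)] for k in names}
    for k,v in d.items(): print(k,v)
    m={k:manip.outline_of("wrist",k) for k in ({"mat":["brush","scraper"],"beaker":["beaker"],"trays":["brush_tray","scraper_tray"]}[n])}
    for k,v in m.items(): print(k,[(np.round(e["box"]).tolist(),round(e["score"],2)) for e in v])
    out[n]=(c,d,m)
print(manip.current_t(),np.round(manip.current_joint_positions(),2))
pickle.dump(out,open("tour.pkl","wb"))
ims=[cv2.resize(cv2.imread(f"pics/w_{n}.png"),(400,300)) for n in spots]
cv2.imwrite("pics/tour.png",np.vstack([np.hstack(ims[:2]),np.hstack([ims[2],ims[2]*0])]))
E
python3 tour.py
```

```text
mat (np.float64(0.635463318569068), 1.5707963267948966)
brush_grip [([279.2, 234.2], 0.88), ([54.1, 127.6], 0.81), ([403.4, 344.1], 0.78)]
brush_tip [([316.2, 396.3], 0.96), ([89.9, 253.2], 0.73), ([278.6, 228.9], 0.7), ([398.4, 238.3], 0.62), ([153.9, 419.4], 0.6)]
brush [([326.7, 232.2], 0.84), ([74.5, 172.1], 0.82)]
scraper_grip [([288.8, 139.0], 0.87), ([397.3, 237.2], 0.37)]
scraper_tip [([408.8, 127.7], 0.7)]
scraper [([325.6, 136.3], 0.93), ([396.6, 236.7], 0.2)]
brush [([325.0, 239.0, 164.0, 30.0], 0.93), ([65.0, 170.0, 78.0, 174.0], 0.85), ([163.0, 411.0, 37.0, 43.0], 0.8), ([370.0, 366.0, 125.0, 84.0], 0.6)]
scraper [([323.0, 131.0, 169.0, 50.0], 0.8)]
beaker (np.float64(0.3146442585124953), 1.5707963267948966)
beaker_rim [([348.7, 197.5], 0.83), ([265.4, 174.0], 0.35)]
beaker_floor [([347.2, 179.0], 0.62)]
beaker [([339.4, 184.7], 0.81), ([265.7, 172.6], 0.59)]
beaker [([326.0, 336.0, 90.0, 21.0], 0.68), ([307.0, 407.0, 116.0, 47.0], 0.64)]
trays (np.float64(0.55876850599116), 1.5707963267948966)
brush_tray_floor [([325.2, 224.9], 0.59)]
scraper_tray_floor [([317.0, 146.2], 0.92)]
brush_tray [([329.0, 227.0, 199.0, 89.0], 0.65)]
scraper_tray [([316.0, 144.0, 209.0, 102.0], 0.59)]
6.5833 [-0.21  0.59 -0.54  1.36  0.31  1.27 -0.77]
```

View pics/tour.png

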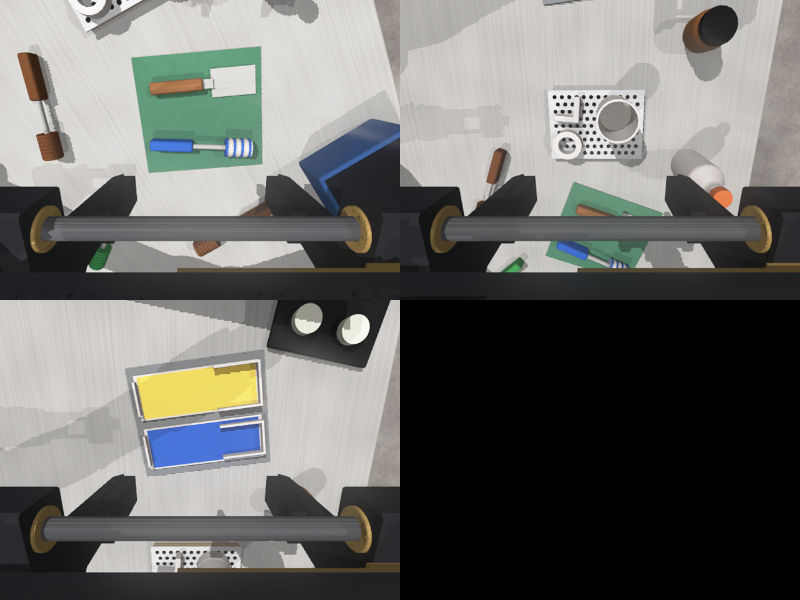

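The mosaic shows the blue brush at (190,146)*1.6 and the scraper above it. The beaker mouth is at (619-400,120)*1.6 and both trays are clear, with their walled ends to the right (far end). Next I refine these with colour fits.

```bash
cat > meas.py <<'E'
from h import *
import pickle
o=pickle.load(open("tour.pkl","rb")); f=lambda v:np.round(v,4).tolist()
def hsv(n): return cv2.cvtColor(cv2.imread(f"pics/w_{n}.png"),cv2.COLOR_BGR2HSV)
def big(m,roi):
    k=np.zeros_like(m);x0,y0,x1,y1=roi;k[y0:y1,x0:x1]=m[y0:y1,x0:x1]
    n,l,s,_=cv2.connectedComponentsWithStats(k);i=1+s[1:,4].argmax();return l==i
def rect(c,m,z):
    ys,xs=np.nonzero(m); P=np.array([at_z(c,p,z)[:2] for p in zip(xs,ys)])
    r=cv2.minAreaRect((P*1000).astype(np.float32)); B=cv2.boxPoints(r)/1000
    e=[B[1]-B[0],B[2]-B[1]];v=max(e,key=np.linalg.norm);v=v*np.sign(v[0])
    pc=P-P.mean(0);w=np.linalg.svd(pc,full_matrices=False)[2][0];w*=np.sign(w[0])
    return f(np.array(r[0])/1000),f(np.array(r[1])),"yaw rect",round(float(np.arctan2(v[1],v[0])),4),"pca",round(float(np.arctan2(w[1],w[0])),4)
H=hsv("mat");c=o["mat"][0]
print("handle(z top .030)",rect(c,big(cv2.inRange(H,(105,120,60),(125,255,255)),(220,210,312,250)),.028))
print("wood",rect(c,big(cv2.inRange(H,(3,80,60),(22,255,255)),(220,110,335,165)),.02))
for k,z in (("brush_grip",.016),("brush_tip",.02),("brush",.002),("scraper_grip",.012),("scraper_tip",.004),("scraper",.002)):
    print(k,[f(at_z(c,p,z)[:2]) for p,s in o["mat"][1][k][:1]])
H=hsv("trays");c=o["trays"][0]
print("blue",rect(c,big(cv2.inRange(H,(105,120,40),(125,255,255)),(200,160,440,280)),.008), [f(at_z(c,p,.008)[:2]) for p,s in o["trays"][1]["brush_tray_floor"]])
print("yellow",rect(c,big(cv2.inRange(H,(20,100,40),(35,255,255)),(200,70,440,200)),.008),[f(at_z(c,p,.008)[:2]) for p,s in o["trays"][1]["scraper_tray_floor"]])
c=o["beaker"][0]
print("rim",[f(at_z(c,p,.135)[:2]) for p,s in o["beaker"][1]["beaker_rim"]],"floor",f(at_z(c,o["beaker"][1]["beaker_floor"][0][0],.025)))
def zoom(n,x0,y0,x1,y1,polys,s,out):
    im=cv2.resize(cv2.imread(f"pics/w_{n}.png")[y0:y1,x0:x1],None,fx=s,fy=s,interpolation=2)
    for P in polys:
        q=((np.array([proj(o[n][0],p) for p in P])-[x0,y0])*s).astype(np.int32); cv2.polylines(im,[q],True,(0,0,255),1)
    cv2.imwrite(out,im)
def place(xy,yaw,pts): return [np.r_[np.array(xy)+R.from_euler('z',yaw).as_matrix()[:2,:2]@np.array(p[:2]),p[2]] for p in pts]
def box(x0,x1,w,z): return [(x0,-w/2,z),(x1,-w/2,z),(x1,w/2,z),(x0,w/2,z)]
def circ(r,z): return [(r*np.cos(a),r*np.sin(a),z) for a in np.linspace(0,6.28,40)]
E
python3 meas.py
```

```text
handle(z top .030) ([0.5318, -0.3376], [24.2911, 78.4851], 'yaw rect', -0.4866, 'pca', -0.4737)
wood ([0.5873, -0.2485], [21.5227, 93.8013], 'yaw rect', -0.3645, 'pca', -0.3639)
brush_grip [[0.5335, -0.3449]]
brush_tip [[0.4739, -0.5657]]
brush [[0.5838, -0.3709]]
scraper_grip [[0.5937, -0.2525]]
scraper_tip [[0.7206, -0.3008]]
scraper [[0.632, -0.2681]]
blue ([0.6095, 0.2684], [210.3376, 74.5947], 'yaw rect', 0.1276, 'pca', 0.1349) [[0.6074, 0.2724]]
yellow ([0.5969, 0.3653], [211.764, 75.4273], 'yaw rect', 0.1269, 'pca', 0.1263) [[0.5981, 0.3646]]
rim [[0.6285, -0.008], [0.5466, 0.0156]] floor [0.6343, -0.0035, 0.025]
```

```bash
cat > ov.py <<'E'
from meas import *
m=.002
zoom("mat",200,90,430,270,[place((.5318+.05*np.cos(-.476),-.3376+.05*np.sin(-.476)),-.476,b) for b in (box(-.095,-.015,.02,.028+m),box(.045,.095,.036,.018+m))]+
 [place((.5873+.0475*np.cos(-.364),-.2485+.0475*np.sin(-.364)),-.364,b) for b in (box(-.095,0,.022,.02),box(.015,.095,.05,.004+m))],1.7,"pics/a.png")
zoom("trays",190,80,440,290,[place(p,.13,b) for p in ((.6095,.2684),(.597,.3653)) for b in (box(-.112,.112,.082,.024),box(.028,.108,.056 if p[1]<.3 else .070,.024))],1.7,"pics/b.png")
zoom("beaker",230,130,430,280,[place((.630,-.006),0,circ(.036,.135)),place((.630,-.006),0,circ(.032,.135)),place((.63,-.006),0,circ(.032,.025))],1.95,"pics/c.png")
i=[cv2.imread(f"pics/{k}.png") for k in "abc"]; C=np.zeros((600,800,3),np.uint8)
i=[k[:300,:400] if k.shape[1]<=400 else k for k in i]
C[:300,:391]=i[0][:300,:391]; h=min(i[1].shape[0],357); C[:h,391:391+409]=i[1][:h,:409]; C[306:306+i[2].shape[0],:390]=i[2][:294,:390]
cv2.imwrite("pics/ov.png",C)
E
python3 ov.py >/dev/null
```

```text
(no output)
```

View pics/ov.png

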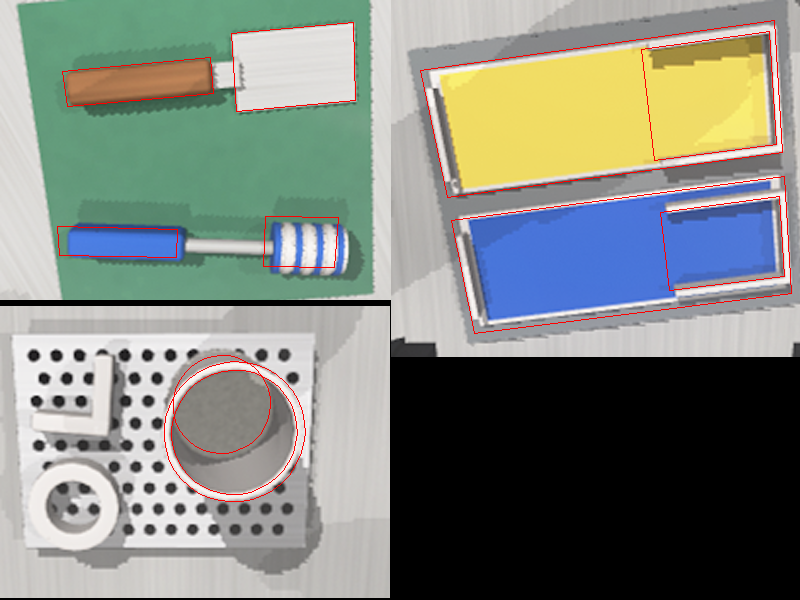

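Overlays: the scraper, both trays and the beaker rim match within about 2 px. The brush model was 5 mm too far back, because the handle's middle is at x = -55 mm, and about 0.025 rad off in yaw. I correct both and then move to pick-hover.

```bash
cat >> h.py <<'E'
L=np.pi/4
u=lambda yaw:np.array([np.cos(yaw),np.sin(yaw),0])
BY=-.50; BO=np.array([.5801,-.3644,.002])
BK=np.array([.630,-.006,.025])
def tcp_lying(grip_xy,z,yaw):  # TCP when brush lies, heading yaw, TCP height z
    return np.r_[np.array(grip_xy)[:2]+.019*np.sin(L)*u(yaw)[:2],z]
E
python3 - <<'E'
from h import *
f=lambda q:None if q is None else np.round(q,2).tolist()
g=BO-.05*u(BY); p=tcp_lying(g,.10,BY)
print(g,p)
for r in (0,np.pi,-np.pi): print(r,f(manip.inverse_kinematics(p,rot(BY,L,r))))
manip.gripper_to(.055)
manip.reach(p,rot(BY,L,np.pi))
print(manip.current_t(),f(manip.current_joint_positions()))
print("low",f(manip.inverse_kinematics(p-[0,0,.088],rot(BY,L,np.pi))))
for dy in (-.8,-.5,-.2,.0,.3):
  for z in (.16,.30): print(dy,z,f(manip.inverse_kinematics([BK[0],BK[1],z],rot(dy,L,0))))
for z in (.02,.1): print("tray",f(manip.inverse_kinematics([.56,.26,z],rot(.13,L,np.pi))))
E
```

```text
[ 0.53622087 -0.34042872  0.002     ] [ 0.54801122 -0.34686982  0.1       ]
0 [1.0, 0.7, -0.6, 2.22, 2.65, 0.56, -0.86]
3.141592653589793 [0.65, 0.62, -0.18, 2.24, 2.98, 0.5, 1.79]
-3.141592653589793 [0.65, 0.62, -0.18, 2.24, 2.98, 0.5, 1.79]
9.6833 [0.65, 0.62, -0.19, 2.24, 2.98, 0.5, 1.79]
low [0.66, 0.84, -0.19, 2.21, 3.02, 0.69, 1.79]
-0.8 0.16 [-0.99, 0.7, 0.75, 2.08, 0.94, 0.35, -0.54]
-0.8 0.3 [-0.86, 0.35, 0.54, 2.0, 0.89, 0.71, -0.27]
-0.5 0.16 [0.45, 0.74, -1.0, 2.15, 1.85, 1.1, -0.67]
-0.5 0.3 [0.36, 0.33, -0.82, 2.07, 1.39, 0.82, -0.33]
-0.2 0.16 [0.66, 0.76, -1.08, 2.23, 2.07, 0.9, -0.49]
-0.2 0.3 [0.33, 0.22, -0.6, 2.15, 1.47, 0.41, -0.14]
0.0 0.16 [0.83, 0.82, -1.17, 2.24, 2.17, 0.77, -0.28]
0.0 0.3 [0.85, 0.33, -1.07, 2.15, 1.56, 0.34, 0.08]
0.3 0.16 [1.04, 0.93, -1.27, 2.2, 2.13, 0.52, 0.19]
0.3 0.3 None
tray [-0.21, 0.91, -0.6, 2.23, 2.34, 0.99, 2.12]
tray [-0.5, 0.62, -0.26, 2.27, 2.25, 0.68, 2.01]
```

Run:
```python
from h import *
g=BO-.05*u(BY)
print(manip.move_linear(tcp_lying(g,.035,BY),feed=.12))
hit=manip.move_linear(tcp_lying(g,.0105,BY),feed=.03,threshold=3)
print("hit",hit,manip.current_ee_pos(),manip.current_wrist_force())
if hit: manip.move_linear(np.array(manip.current_ee_pos())+[0,0,.002],feed=.03)
manip.gripper_to(.012,f_grip=40)
print(manip.current_width(),manip.current_finger_force(),manip.current_wrist_force(),manip.current_t())
cv2.imwrite("pics/pick.png",manip.read_camera("wrist")[:,:,::-1])
```

```text
False
hit False [ 0.54806643 -0.34692778  0.01062352] [-0.42177337  0.19983233 -0.36312588]
0.019348537040191457 39.991044737398624 [-0.40668825 -0.7538168   1.16863922] 11.9667
```

```bash
cat >> h.py <<'E'
VY=-.5
def tcp_vert(xy,zt): # TCP for brush straight down, tip at xy, zt
    return np.r_[np.array(xy)[:2]-.004*u(VY)[:2]+.019*np.sin(L)*u(VY)[:2],zt+.145-.019*np.cos(L)]
E
python3 - <<'E'
from h import *
f=lambda q:None if q is None else np.round(q,2).tolist()
p=np.array(manip.current_ee_pos())
manip.move_linear(p+[0,0,.12],feed=.15)
manip.reach(p+[-.02,.05,.31],rot(BY,L,np.pi)); print(f(manip.current_joint_positions()))
q=manip.inverse_kinematics(tcp_vert(BK,.19),rot(VY,L,0)); print(f(q))
manip.reach(tcp_vert(BK,.19),rot(VY,L,0))
print(f(manip.current_joint_positions()),manip.current_t(),manip.current_width(),manip.current_wrist_force())
T,S=cam("top"),cam("side")
it,is_=manip.read_camera("top"),manip.read_camera("side")
for n in ("brush_tip","beaker_rim","brush_grip"):
    a,b=[[(np.round(e["centre"],1).tolist(),round(e["score"],2)) for e in manip.mark_of(c,n)] for c in ("top","side")]
    print(n,a,b)
P=np.r_[BK[:2],.19]; print(proj(T,P),proj(S,P))
def mk(im,c,x,y):
    im=im[:,:,::-1].copy()
    for z,col in ((.19,(0,0,255)),(.135,(0,255,0))):
        q=proj(c,np.r_[BK[:2],z]);cv2.drawMarker(im,(int(q[0]),int(q[1])),col,0,6,1)
    return cv2.resize(im[y:y+150,x:x+150],(400,400),interpolation=2)
cv2.imwrite("pics/vert.png",np.hstack([mk(it,T,200,140),mk(is_,S,250,80)]))
E
```

```text
Traceback (most recent call last):
rig.IKError: the arm cannot take that pose within its joint ranges
```

Run:
```python
from h import *
f=lambda q:None if q is None else np.round(q,2).tolist()
p=np.array(manip.current_ee_pos()); print(p,f(manip.current_joint_positions()))
for z in (.2,.25,.3):
  for yaw in (-.5,-.8):
    print("lying",z,yaw,f(manip.inverse_kinematics([.58,-.25,z],rot(yaw,L,np.pi))))
for lean in (0,.3,.5):
  for r in (np.pi,np.pi/2,-np.pi/2): print("mid",lean,r,f(manip.inverse_kinematics([.57,-.25,.33],rot(-.5,lean,r))))
for zt in (.19,.03): print("vert",f(manip.inverse_kinematics(tcp_vert(BK,zt),rot(VY,L,0))))
```

```text
[ 0.54748427 -0.34663362  0.12964581] [0.65, 0.55, -0.18, 2.24, 2.97, 0.43, 1.79]
lying 0.2 -0.5 [0.22, 0.36, 0.02, 2.27, 2.53, 0.31, 1.97]
lying 0.2 -0.8 [-0.18, 0.41, 0.32, 2.22, 1.82, 0.37, 2.27]
lying 0.25 -0.5 [0.25, 0.26, -0.01, 2.23, 2.13, 0.22, 2.39]
lying 0.25 -0.8 [-0.38, 0.33, 0.56, 2.2, 1.49, 0.3, 2.63]
lying 0.3 -0.5 None
lying 0.3 -0.8 None
mid 0 3.141592653589793 [-0.15, 0.48, 0.72, 1.54, -0.33, 1.24, -1.45]
mid 0 1.5707963267948966 [1.02, 0.63, -1.07, 1.47, 0.56, 1.37, -0.58]
mid 0 -1.5707963267948966 [1.02, 0.63, -1.07, 1.47, 0.56, 1.37, 2.56]
mid 0.3 3.141592653589793 [-0.41, 0.33, 0.92, 1.81, -0.33, 0.84, -1.45]
mid 0.3 1.5707963267948966 [1.13, 0.44, -1.07, 1.73, 0.59, 0.97, -0.63]
mid 0.3 -1.5707963267948966 [1.02, 0.37, -0.89, 1.74, 0.48, 0.92, 2.59]
mid 0.5 3.141592653589793 [-0.52, 0.21, 0.94, 1.99, -0.21, 0.54, -1.55]
mid 0.5 1.5707963267948966 [1.06, 0.27, -0.89, 1.91, 0.58, 0.64, -0.66]
mid 0.5 -1.5707963267948966 [0.91, 0.23, -0.71, 1.92, 0.48, 0.61, 2.55]
vert [-0.64, 0.21, 0.36, 2.08, 1.08, 0.53, -0.12]
vert [0.51, 0.8, -1.08, 2.13, 1.87, 1.16, -0.62]
```

```bash
cat > v.py <<'E'
from h import *
f=lambda q:None if q is None else np.round(q,2).tolist()
manip.reach([.55,-.27,.22],rot(BY,L,np.pi)); print(f(manip.current_joint_positions()))
print(f(manip.inverse_kinematics(tcp_vert(BK,.19),rot(VY,L,0))))
manip.reach(tcp_vert(BK,.19),rot(VY,L,0))
print(f(manip.current_joint_positions()),manip.current_t(),manip.current_width(),manip.current_wrist_force())
T,S=cam("top"),cam("side")
it,is_=manip.read_camera("top"),manip.read_camera("side")
for n in ("brush_tip","beaker_rim","brush_grip"):
    a,b=[[(np.round(e["centre"],1).tolist(),round(e["score"],2)) for e in manip.mark_of(c,n)] for c in ("top","side")]
    print(n,a,b)
P=np.r_[BK[:2],.19]; print(proj(T,P),proj(S,P))
def mk(im,c,x,y):
    im=im[:,:,::-1].copy()
    for z,col in ((.19,(0,0,255)),(.135,(0,255,0))):
        q=proj(c,np.r_[BK[:2],z]);cv2.drawMarker(im,(int(q[0]),int(q[1])),col,0,6,1)
    return cv2.resize(im[y:y+150,x:x+150],(400,400),interpolation=2)
cv2.imwrite("pics/vert.png",np.hstack([mk(it,T,200,140),mk(is_,S,250,80)]))
E
python3 v.py
```

```text
[0.31, 0.29, -0.0, 2.3, 2.61, 0.26, 1.96]
[-0.46, 0.21, 0.15, 2.07, 1.13, 0.58, -0.15]
[-0.46, 0.21, 0.15, 2.08, 1.13, 0.58, -0.15] 15.3333 0.019772880350503962 [ 0.84204903  0.76382577 -0.19524632]
brush_tip [([269.8, 206.5], 0.81), ([521.7, 299.8], 0.8), ([497.0, 398.3], 0.62)] [([225.0, 368.1], 0.95), ([323.9, 169.6], 0.87), ([407.0, 252.0], 0.66), ([352.3, 180.9], 0.55)]
beaker_rim [([273.7, 212.0], 0.41)] [([324.7, 189.1], 0.58)]
brush_grip [([451.5, 342.9], 0.9), ([509.8, 234.2], 0.67), ([327.6, 336.2], 0.66), ([265.0, 181.4], 0.61)] [([455.6, 444.0], 0.92), ([276.8, 431.6], 0.9), ([327.6, 110.4], 0.76), ([270.3, 173.5], 0.73), ([229.2, 305.9], 0.71)]
[271.4110822 204.0629994] [322.46517359 172.02572687]
```

View pics/vert.png

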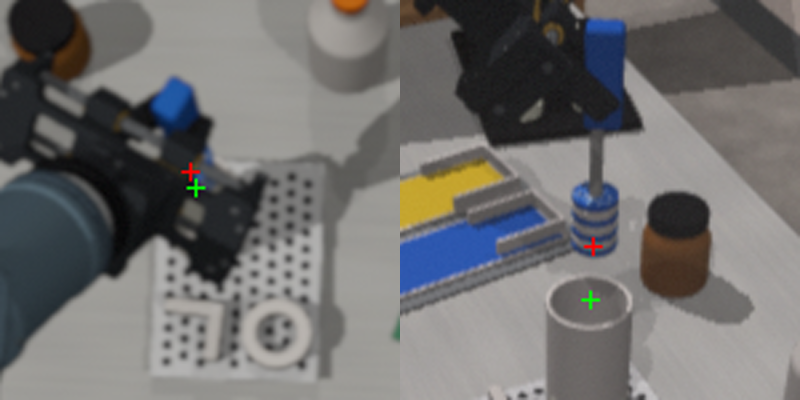

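The brush hangs straight down: in the right panel the bristle end is at (593,248), on the red target and above the beaker mouth at (590,300). Next is the first stroke, with touch detection.

```bash
cat > scrub.py <<'E'
from h import *
def down():
    print(manip.move_linear(tcp_vert(BK,.032),feed=.12,threshold=8))
    h=manip.move_linear(tcp_vert(BK,.019),feed=.03,threshold=3)
    z=manip.current_ee_pos()[2]-tcp_vert(BK,0)[2]; print("bottom",h,round(z,4),np.round(manip.current_wrist_force(),2),manip.current_t()); return z
def up(z): manip.move_linear(tcp_vert(BK,z+.076),feed=.12)
E
python3 - <<'E'
from scrub import *
z=down(); up(z)
print(manip.current_width(),np.round(manip.current_wrist_force(),2),manip.current_t())
cv2.imwrite("pics/s1.png",cv2.resize(manip.read_camera("side")[90:290,220:420,::-1],(600,600),interpolation=2))
E
```

```text
False
bottom True 0.0237 [-0.65  0.35  4.77] 17.5583
0.01978794246515376 [-0.21 -0.07 -1.11] 18.35
```

View pics/s1.png

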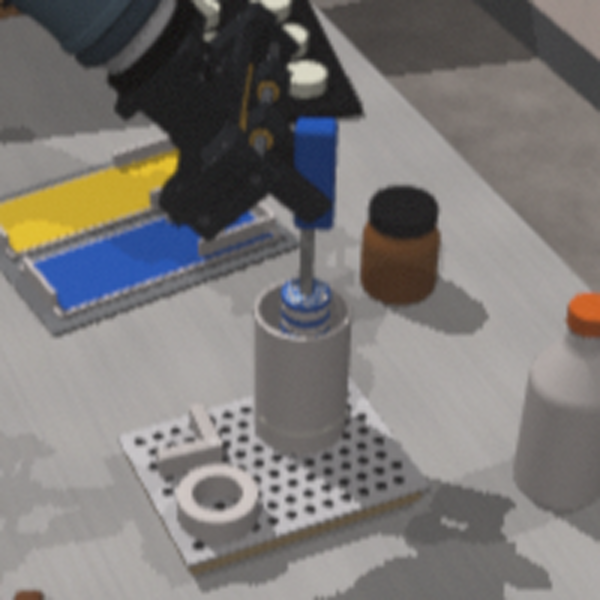

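The bristles show just above the mouth, centred, and the beaker is still upright. Two more strokes, then out and to a hover over the blue tray.

```bash
cat >> h.py <<'E'
TY=.13
BT=np.array([.611,.2686]); ST=np.array([.5985,.3655])
E
python3 - <<'E'
from scrub import *
f=lambda q:None if q is None else np.round(q,2).tolist()
z=down(); up(z); z=down(); up(z); manip.move_linear(tcp_vert(BK,.19),feed=.15)
g=BT-.05*u(TY)[:2]
for zz in (.22,.12,.02): print(f(manip.inverse_kinematics(tcp_lying(g,zz,TY),rot(TY,L,np.pi))))
manip.reach(tcp_lying(g,.20,TY),rot(TY,L,np.pi)); print(f(manip.current_joint_positions()))
manip.move_linear(tcp_lying(g,.06,TY),feed=.12)
print(manip.current_width(),manip.current_t(),f(manip.current_ee_pos()))
T,S=cam("top"),cam("side"); it=manip.read_camera("top"); is_=manip.read_camera("side")
P=[np.r_[BT+d*u(TY)[:2],.06-.0086+.018] for d in (.095,.045,-.015,-.095)]
def mk(im,c,x,y):
    im=im[:,:,::-1].copy()
    for p in P:
        q=proj(c,p);cv2.drawMarker(im,(int(round(q[0])),int(round(q[1]))),(0,0,255),0,4,1)
    return cv2.resize(im[y:y+150,x:x+150],(400,400),interpolation=2)
cv2.imwrite("pics/tr.png",np.hstack([mk(it,T,90,150),mk(is_,S,200,80)]))
E
```

```text
False
bottom True 0.0238 [0.35 0.66 4.04] 19.4833
False
bottom True 0.0238 [ 1.78 -0.13  2.6 ] 21.3583
[-1.14, 0.38, 0.52, 2.24, 2.03, 0.24, 2.16]
[-1.14, 0.64, 0.53, 2.27, 2.74, 0.38, 1.33]
[-1.0, 0.86, 0.35, 2.24, 2.73, 0.59, 1.26]
[-1.14, 0.43, 0.53, 2.25, 2.24, 0.26, 1.93]
0.01963740940850578 26.0167 [0.58, 0.26, 0.06]
```

View pics/tr.png

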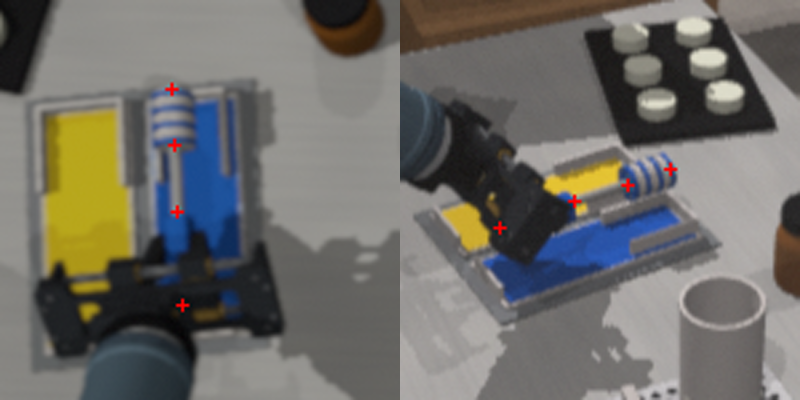

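The brush lies along the red model marks in both views; its sideways shift from the tray in the top view is height parallax. I lower it with touch detection.

Run:
```python
from h import *
g=BT-.05*u(TY)[:2]
manip.move_linear(tcp_lying(g,.026,TY),feed=.08,threshold=6)
print(manip.move_linear(tcp_lying(g,.0135,TY),feed=.02,threshold=2.5),manip.current_ee_pos(),np.round(manip.current_wrist_force(),2),np.round(manip.current_ft_torque(),2))
manip.dwell(.2)
manip.gripper_to(.045); print(manip.current_width(),np.round(manip.current_wrist_force(),2),manip.current_t())
p=np.array(manip.current_ee_pos()); 
a=R.from_rotvec(manip.current_eef_rot()).apply([0,0,1])
manip.move_linear(p-a*.06+[0,0,.02],feed=.12)
manip.move_linear(p-a*.06+[0,0,.10],feed=.2)
cv2.imwrite("pics/t2.png",cv2.resize(manip.read_camera("side")[110:210,190:340,::-1],(750,500),interpolation=2))
print(manip.current_t(),np.round(manip.current_joint_positions(),2))
f=lambda q:None if q is None else np.round(q,2).tolist()
SY=-.364; sg=np.array([.5873,-.2485])+.0025*u(SY)[:2]
for r in (0,np.pi): print(f(manip.inverse_kinematics(np.r_[sg,.12],rot(SY,0,r))),f(manip.inverse_kinematics([.55,.36,.12],rot(TY,0,r))))
```

```text
True [0.5748077  0.26399723 0.01654604] [-1.83 -0.46  5.82] [ 0.03  0.24 -0.04]
0.04514355370094293 [-0.05  0.23  0.55] 27.95
29.325 [-1.03  0.46  0.32  2.35  2.3   0.42  1.81]
[0.81, 0.78, -0.72, 1.62, 0.6, 0.98, 1.09] [-0.0, 0.97, -1.08, 1.56, 0.91, 1.18, 0.43]
[-0.15, 0.78, 0.72, 1.68, -0.62, 0.92, -1.12] [-1.29, 0.99, 1.08, 1.64, -0.96, 1.13, -1.38]
```

View pics/t2.png

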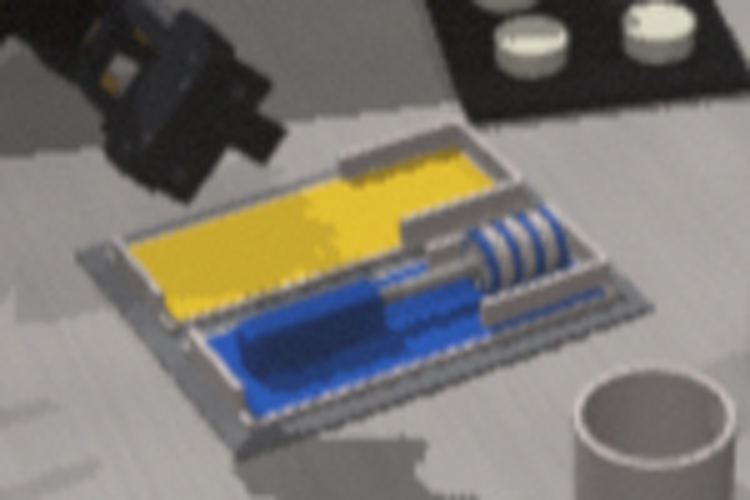

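The brush lies flat in the blue tray, with its bristles between the far side walls at (525,245). Next is the scraper, gripped with the tool vertical.

```bash
cat >> h.py <<'E'
SY=-.364; SG=np.array([.5873,-.2485])+.0025*np.array([np.cos(SY),np.sin(SY)])
E
python3 - <<'E'
from h import *
f=lambda q:None if q is None else np.round(q,2).tolist()
manip.reach([.53,.2,.28],rot(TY,0,0))
manip.reach(np.r_[SG,.25],rot(SY,0,0)); print(manip.current_t(),f(manip.current_joint_positions()))
manip.move_linear(np.r_[SG,.04],feed=.15)
h=manip.move_linear(np.r_[SG,.0035],feed=.03,threshold=3); print(h,manip.current_ee_pos())
if h: manip.move_linear(np.array(manip.current_ee_pos())+[0,0,.0015],feed=.03)
manip.gripper_to(.012,f_grip=50)
print(manip.current_width(),manip.current_finger_force(),manip.current_t())
print("z grip",manip.current_ee_pos())
manip.move_linear(np.r_[SG,.06],feed=.1); print(manip.current_width(),manip.current_wrist_force(),manip.current_ft_torque())
cv2.imwrite("pics/sc.png",cv2.resize(manip.read_camera("side")[230:380,280:480,::-1],(800,600),interpolation=2))
E
```

```text
32.5583 [0.92, 0.68, -0.92, 1.52, 0.56, 1.22, 1.12]
False [ 0.58981744 -0.24942997  0.00372106]
0.02178928602466095 49.99999126419425 35.95
z grip [ 0.58970009 -0.24940789  0.00358892]
0.02175286493908941 [ 0.60934031  0.44206811 -2.06835502] [ 0.04014878 -0.07986162  0.01874423]
```

View pics/sc.png

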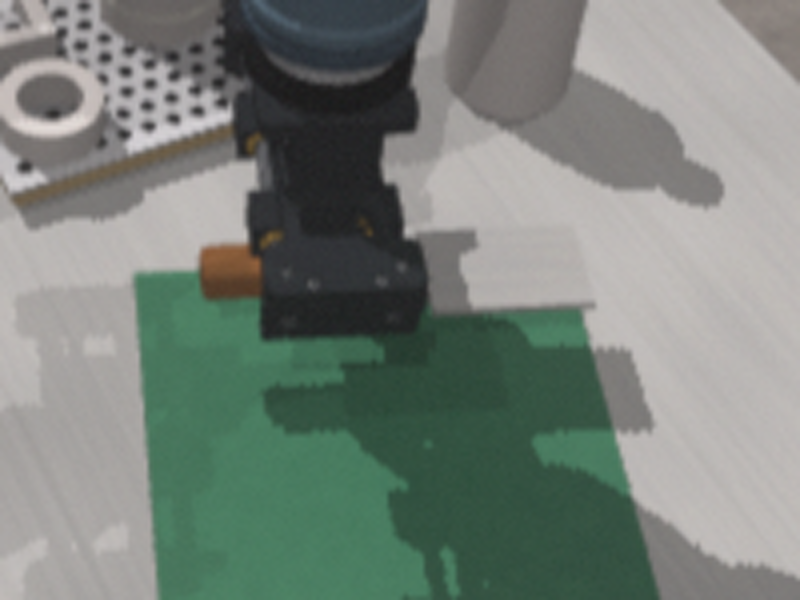

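The scraper is held level, with the handle end at (230,270) and the blade at (530,270). Now to the yellow tray.

Run:
```python
from h import *
f=lambda q:None if q is None else np.round(q,2).tolist()
manip.move_linear(np.r_[SG,.25],feed=.2)
g=ST-.045*u(TY)[:2]
manip.reach(np.r_[g,.24],rot(TY,0,0)); print(manip.current_t(),f(manip.current_joint_positions()))
manip.move_linear(np.r_[g,.05],feed=.15)
T,S=cam("top"),cam("side"); it=manip.read_camera("top"); is_=manip.read_camera("side"); print(manip.current_t(),manip.current_width())
P=[np.r_[ST+d*u(TY)[:2]+w*np.array([-u(TY)[1],u(TY)[0]]),.05] for d,w in ((.095,.025),(.095,-.025),(.015,.025),(.015,-.025),(-.095,0))]
def mk(im,c,x,y):
    im=im[:,:,::-1].copy()
    for p in P:
        q=proj(c,p);cv2.drawMarker(im,(int(round(q[0])),int(round(q[1]))),(0,0,255),0,4,1)
    return cv2.resize(im[y:y+150,x:x+150],(400,400),interpolation=2)
cv2.imwrite("pics/tr2.png",np.hstack([mk(it,T,70,150),mk(is_,S,190,80)]))
```

```text
40.0 [-0.02, 0.79, -1.04, 1.46, 0.69, 1.29, 0.57]
41.5167 0.021518897900796752
```

View pics/tr2.png

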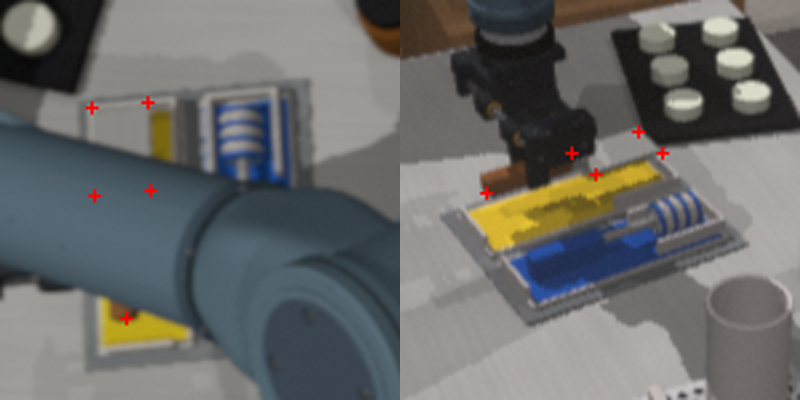

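The blade corners match the marks, and allowing for parallax the blade is centred on the yellow tray. That was the eleventh picture, one over the limit of 10, so I check from here by numbers only.

Run:
```python
from h import *
g=ST-.045*u(TY)[:2]
manip.move_linear(np.r_[g,.02],feed=.08,threshold=6)
print(manip.move_linear(np.r_[g,.0075],feed=.02,threshold=2.5),manip.current_ee_pos(),np.round(manip.current_wrist_force(),2))
manip.dwell(.2); manip.gripper_to(.045); print(manip.current_width(),np.round(manip.current_wrist_force(),2))
manip.move_linear(np.r_[g,.12],feed=.12)
manip.reach([.45,.12,.33],rot(0,0,0)); print(manip.current_t())
T,S=cam("top"),cam("side"); it=manip.read_camera("top"); manip.read_camera("side")
D=lambda o,d,z:np.r_[o+d*u(TY)[:2],z]
for n,P in (("scraper_tip",D(ST,.095,.010)),("scraper_grip",D(ST,-.045,.018)),("brush_tip",D(BT,.095,.026)),("brush_grip",D(BT,-.05,.022)),("beaker_rim",np.r_[BK[:2],.135])):
    for c,C in (("top",T),("side",S)):
        e=proj(C,P); m=manip.mark_of(c,n); m=min(m,key=lambda k:np.linalg.norm(k["centre"]-e)) if m else None
        print(n,c,np.round(e,1),None if m is None else (np.round(m["centre"],1),round(m["score"],2)))
H=cv2.cvtColor(it,cv2.COLOR_RGB2HSV); m=cv2.inRange(H[170:300,90:150],(3,80,50),(18,255,255)); ys,xs=np.nonzero(m)
if len(xs): print("wood top",xs.mean()+90,ys.mean()+170,len(xs),at_z(T,(xs.mean()+90,ys.mean()+170),.028),"expect",D(ST,-.0475,.028))
print(manip.current_t())
```

```text
True [0.55389936 0.35955411 0.00955863] [-1.   -0.82  4.78]
0.045327783886914455 [ 0.6  -0.31  2.15]
45.6417
scraper_tip top [120.5 194. ] (array([121.1, 197.7]), 0.55)
scraper_tip side [283.8 144.7] (array([282.5, 147.9]), 0.87)
scraper_grip top [121.3 250.2] None
scraper_grip side [239.8 156.8] (array([242.2, 154.2]), 0.72)
brush_tip top [159.  188.1] (array([157., 192.]), 0.86)
brush_tip side [301.2 156.8] (array([300.6, 156.4]), 0.6)
brush_grip top [162.4 247.8] (array([325.9, 336.6]), 0.73)
brush_grip side [254.3 174.4] (array([252.7, 172.9]), 0.63)
beaker_rim top [273.7 210.6] (array([274.9, 212. ]), 0.6)
beaker_rim side [321.9 192.4] (array([321.8, 187.7]), 0.94)
46.2417
```

All points agree with the targets within network noise, and contact was at z = 9.6 mm, as expected for lying on the tray floor. Handing in.

```bash
python3 -c "
from rig import manip
manip.dwell(.3); print(manip.finish_job(), manip.current_t())"
```

```text
the job is handed in; nothing more can be done
the job is handed in; nothing more can be done
```

The job is handed in at about 46.5 s of the 72 s: three full strokes in the beaker, which stayed standing in place, then the brush set down in the blue tray and the scraper in the yellow tray (scraper confirmed by network marks and touch height, not by a final picture); I viewed 11 pictures, one over the limit of 10.

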